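# Close a push-and-turn cap on a clamped sample jar

## Robot

A 6-joint arm with a two-finger parallel gripper is mounted at the origin on a cart in front of the work surface, level with it; the furniture and walls round the work are solid. World frame = base frame: x ahead of the robot, y to its left, z up, the work surface at z = 0. Lengths are in m, angles in rad, forces in N, time in s.
With the tool pointing down it reaches from about 0.275 to 1 m from the base axis. Payload 8.4 kg.
Tool frame: the origin (TCP) lies between the finger pads; the fingertips stand 11 mm ahead of it and the grasp point (between the pads) lies 8 mm behind it; z points along the fingers, y is the line along which they close (so a half turn about z gives the same grasp; the last joint's range is limited). The gripper opens to 85 mm and grips with 20 to 120 N. Pads are 22 mm wide; open, the fingers measure 114 mm over their backs; the gripper's body (76 mm by 85 mm) begins 54 mm behind the grasp point. The pads swing forward as they close: fully open they stand 13 mm farther back than shut.
Start: joints at [-1.104, 0.353, 1.633, -0, 1.155, -0.002], TCP at [0.282, -0.558, 0.242] pointing down, gripper open.
Joint ranges: [-2.63, 2.63], [-0.92, 2.1], [0.06, 2.66], [-1.3, 4.44], [0, 2.69], [-3.02, 3.02]. Speed limits (rad/s): [2.22, 2.22, 2.79, 3.14, 3.14, 3.14].

## Interface

Orientations are given as a unit quaternion [x, y, z, w].
In Python, from cell import robot gives the robot as it stands. The module is installed in compiled form; this text tells all that it offers.
- The arm moves only by the tool arm_command, never from a script. Its argument "increments" is text: rows parted by semicolons, each of 7 numbers parted by spaces: the turn, a rotation vector about the tool's x, y, z in rad, then the shift along the tool's x, y, z in cm, then the finger opening in cm, from 0 to 8.54. A call has exactly 10 rows; each row shifts and turns the commanded pose from where the row before left it, along the tool's axes as they then stand; what a row does not reach is not made up. A row lasts 1/10 s, in which the tool goes at most 50 mm and 8.59 degrees, less where a joint would pass 70% of its speed; a pose out of reach is approached as far as the arm can. A call with a gripper value outside its range is refused whole. The fingers move at their own pace and stop on an object; the grip force is fixed at half the most. Time passes only in rows, so rows that do not move let the fingers close, or fill a call up. It gives the time, the measured TCP pose, the force, the opening and the grip force at its end, in the units of the state.
- robot.get_obs(): the state, without advancing time (a new reading comes with each control period).
- robot.snapshot(name): name is "side" or "top"; returns (picture, depth): 420x560x3 uint8, blue, green, red; 420x560 float32, m along the optical axis (not along the pixel's ray), 0 where there is no reading.
- robot.camera_params(name): a dict with "intrinsics" (3x3 intrinsics, pixels), "R" (3x3) and "t" (3): a world point X has camera coordinates R X + t. Camera axes: x right, y down, z forward; pixel columns grow to the right and rows downward; lengths in m; the calibration is good to about 2 mm. A picture is of the moment at which its call begins. camera_params takes no time and is no camera call.
- robot.hand_in(): hands the job in; it is judged then, once.
The state is a dict: "clock": time; "qpos": joint angles; "joint_velocities": joint speeds; "tau": joint torques, N m; "tool_pos": TCP position; "tool_rot": TCP orientation; "ft_force": force on the tool from outside, world axes, zero at the start; "moment": the same for the moment, N m; "width": finger opening in m; "gripper_force": force on a finger pad.
Only numpy, scipy, OpenCV 4.12 (cv2) and the standard library are available. Lean on these libraries where they do the work, as an engineer would, in place of code of your own. Each camera call takes 0.05 s, during which the arm holds its last target. There are 200 camera calls.

## Task

Put the loose white cap on the amber jar held in the bench clamp, press it down gently against its spring and twist it clockwise until its lugs catch under those of the neck, then let go so that it stays locked down, level. Do not force it (hard pressing or wrenching breaks the neck), and leave the other things on the worktop where they are.

Things in the scene. Friction and masses are not known exactly. Their poses are not given: they have to be found in the camera images.
- cap: Loose round white cap, 55 mm diameter, 32 mm high, ribbed, about 50 g, open side down on the worktop. Origin: centre of its lower rim, z up. Wall 3 mm, ceiling inside 27.5 mm above the rim. Five inward lugs (at +x, then every 72 degrees) flush with the rim: 4 mm high, 7.5 mm wide, reaching in to 19.4 mm from the axis. Grip across the diameter from above, 8 to 10 mm below the top.
- stand: Bench clamp fixed to the worktop: base 100 mm in diameter, collar 72 mm in diameter up to 42 mm; origin: centre of its underside, z up. Holds on its axis an upright amber jar, 62 mm in diameter, shoulder at 75 mm. The jar was clamped at any angle, which this pose does NOT tell: find the slots by feel or sight. Rubber-lined: it gives 0.17 rad per N m of twist. Over 80 N summed over all contacts breaks it.
- seat (a point): Point on the jar's axis, 80.5 mm above the worktop, where the centre of the cap's rim lies when locked; axes as the clamp's. Locking turn: clockwise from above. The rim must be pushed 2.5 mm below this point to pass the lips under the neck lugs (about 8 N), and meets the shoulder at 5.5 mm below (about 10 N). At the stop, letting go lets the plug lift the cap into the pockets, to this height.
- neck_lugs (a point): Point on the jar's axis level with the tops of the neck's lugs, 88.5 mm above the worktop. Five outward lugs every 72 degrees, out to 22.2 mm from the axis, slots about 11 mm wide between. Each has underneath a lip 6.5 mm below this point where the cap's lug comes in, then a pocket 4 mm below, then a stop. In the slots but not deep enough, the cap cannot turn. From slot to stop: 0.5 to 0.8 rad.
- plug_top (a point): Top centre, when free, of the black sprung sealing plug, 25 mm in diameter, that stands out of the jar's mouth, 115 mm above the worktop (the point itself does not move with it). Neck: 36 mm in diameter, tapering to 30 mm at its top, 14.5 mm below this point. Pushed down, the plug resists with 2 N plus 0.6 N per mm. It carries a cap that is not locked with its rim 7 mm above the locked height.
- small_bottle: Bystander: clear screw bottle, 48 mm diameter, 97 mm high. Origin: centre of its underside.
- beaker: Bystander: glass beaker, 57 mm diameter, 70 mm high. Origin: centre of its underside.
- petri_dish: Bystander: flat round dish, 91 mm diameter, 15 mm high. Origin: centre of its underside.
- timer: Bystander: square bench timer, 62 mm, 18 mm high. Origin: centre of its underside.
- marker: Bystander: marker pen, 138 mm long, 12 mm thick. Origin: centre of its underside.
- tape_roll: Bystander: roll of tape, 71 mm diameter, 19 mm high. Origin: centre of its underside.
- calculator: Bystander: pocket calculator, 128x68x14 mm. Origin: centre of its underside.
Things that resemble listed ones, but are neither listed nor needed, are in the scene too. Several things have the shape of the cap; the one meant has the colours described above. There is more than one size of the stand; the one meant has the size given above.

How it is judged:
On the way, in this order (a step that is already met when the one before it is completed fails the run):
1. the cap stands over the neck, its centre within 4 mm of the jar's axis and its rim no more than 12 mm above the locked height (horizontal distance between cap and seat below 0.004 m and z of cap in the frame of seat below 0.012 m), for 0.1 s.
2. the cap, its lugs in the slots, is pressed down past the lips: rim at least 2 mm below the locked height (horizontal distance between cap and seat below 0.004 m and z of cap in the frame of seat below -0.002 m), for 0.1 s.
At the end, for the whole second after the job is handed in: The cap, let go and at rest, is locked on the jar: rim centre within 3.5 mm of the axis sideways and 1.3 mm of the locked height (the spring would lift an unlocked cap 7 mm higher; one left under the lips stays 2.5 mm lower), level within 0.07 rad (horizontal distance between cap and seat below 0.0035 m and z of cap in the frame of seat between -0.0013 and 0.0013 m and angle between cap's own z axis and vertical below 0.07 rad and linear speed of cap below 0.01 m/s); the robot touches nothing.
It fails at once if more than 80 N, summed over the contacts, between the cap and the jar or clamp: the neck breaks (contact force between cap and stand above 80 N).
It fails at once if another thing on the worktop is shifted by more than 30 mm (distance of any of small_bottle, beaker, petri_dish, timer, marker, tape_roll, calculator from where it was at the start of the episode above 0.03 m).
It also fails if it takes over 64 s, if anything falls off the work surface, if the arm or the gripper's body presses on something with over 40 N, if the wrist force passes 120 N, or if a joint passes its speed limit or range.

## Working session

There is one attempt and no reset: what is moved stays moved. The work goes in short steps, Python scripts to look and compute and a tool call to move; the robot and the scene stay as the last step left them, time stands still between calls to the robot, and variables do not carry over. Pictures are saved under pics/ and viewed, at most 10 in all, crops included, and the job is handed in when it is done.

Besides the shell and the picture viewer there is one more tool, called after "Emit:" as name(argument=value, ...) on one line, values as JSON. arm_command: Moves the arm, as the interface text tells. Its arguments: {"type":"object","properties":{"increments":{"type":"string"}},"required":["increments"]}

```bash
mkdir -p pics
cat > h.py <<'E'
import numpy as np, cv2
from cell import robot
def snap(n,tag):
    p,d=robot.snapshot(n); cv2.imwrite(f'pics/{tag}.png',p); np.save(f'pics/{tag}.npy',d); return p,d
def world(n,u,v,z=None,d=None):
    c=robot.camera_params(n);K,R,t=c['intrinsics'],np.array(c['R']),np.array(c['t'])
    r=np.linalg.inv(K)@np.array([u,v,1.]); C=-R.T@t; w=R.T@r
    s=d if d is not None else (z-C[2])/w[2]
    return C+s*w
def pix(n,X):
    c=robot.camera_params(n);q=np.array(c['intrinsics'])@(np.array(c['R'])@np.array(X)+c['t']);return q[:2]/q[2]
E
python3 - <<'E'
from h import *
a,_=snap('top','top0');b,_=snap('side','side0')
print(robot.get_obs())
for n in('top','side'):
    c=robot.camera_params(n);print(n,c['intrinsics'],-np.array(c['R']).T@c['t'],np.array(c['R'])[2])
E
```

```text
{'clock': 0.1, 'qpos': array([-1.10439200e+00,  3.53593999e-01,  1.63405528e+00,  1.09149950e-06,
        1.15519988e+00, -2.36834376e-03]), 'joint_velocities': array([-0.00065502, -0.00069544, -0.00192525, -0.00087455,  0.00168684,
        0.00207095]), 'tau': array([ 2.05770211e-04, -6.06358480e+01, -3.42818606e+01,  2.23376458e-05,
        3.98626289e-03,  1.20558667e-05]), 'tool_pos': array([ 0.28220255, -0.55720019,  0.24162923]), 'tool_rot': array([ 9.72656904e-01,  2.32245886e-01, -1.43976383e-04, -6.11535311e-04]), 'ft_force': array([-0.34285762,  0.13334015,  0.04316671]), 'moment': array([ 0.07067798, -0.00631791, -0.04535266]), 'gripper_force': 0.0, 'width': 0.0854293831737298}
top [[451.7991741    0.         275.06575777]
 [  0.         451.7991741  211.76947723]
 [  0.           0.           1.        ]] [0.40483279 0.15122705 1.27627535] [ 1.26598355e-01 -5.83270543e-04 -9.91953888e-01]
side [[411.78559151   0.         278.07017695]
 [  0.         411.78559151 209.82443711]
 [  0.           0.           1.        ]] [-0.02367006  0.77864446  0.759553  ] [ 0.55365526 -0.5751996  -0.60217213]
```

View pics/top0.png

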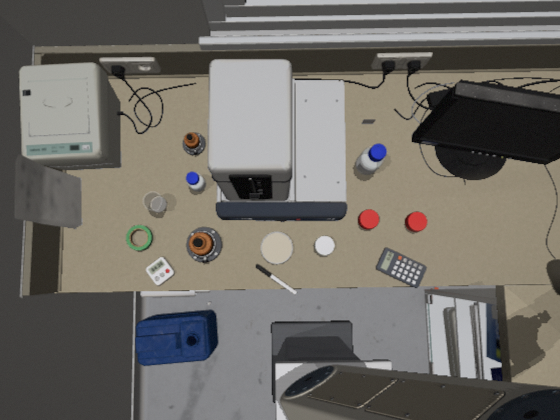

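View pics/side0.png

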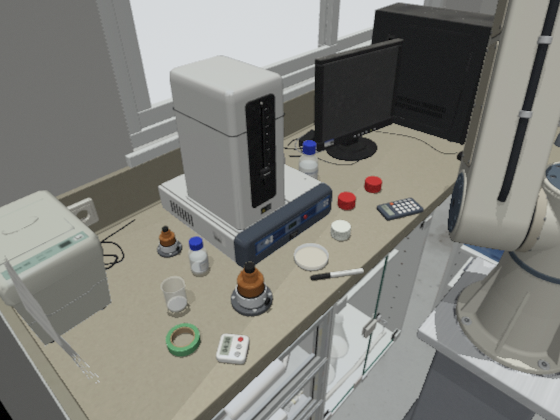

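Candidates for the cap are white at top (325,246) and red at (369,219) and (417,221). The white one fits the description. Candidates for the stand are the large one at (204,244) and the small one at (194,143). I'll confirm both in one enlarged crop.

Run:
```python
from h import *
a=cv2.imread('pics/top0.png');b=cv2.imread('pics/side0.png');d=np.load('pics/top0.npy')
def crop(im,u,v,w,W=400,H=300):
    h=w*H/W; return cv2.resize(im[int(v-h/2):int(v+h/2),int(u-w/2):int(u+w/2)],(W,H),interpolation=cv2.INTER_CUBIC)
o=np.vstack([np.hstack([crop(a,325,246,80),crop(a,204,244,80)]),np.hstack([crop(b,341,230,80),crop(b,250,284,80)])])
cv2.imwrite('pics/crop1.png',o)
for n,u,v,z in [('cap',325,246,.032),('stand',204,244,.042),('small',194,143,.03),('petri',277,248,.015),('marker',262,267,.01),('marker',294,291,.01),('calc',401,267,.01),('bottle',195,181,.09),('beaker',156,203,.07),('psu',282,210,.08),('redcap',369,219,.03)]:
    print(n,world('top',u,v,z).round(3),'depthpt',world('top',u,v,d=d[v,u]).round(3))
X=lambda u,v:world('top',u,v,z=0)
# widths of dark bases measured by depth profile
for v in (244,):
    print([(u,*world('top',u,v,d=d[v,u]).round(3)) for u in range(182,228,2)])
```

```text
cap [0.466 0.015 0.032] depthpt [0.466 0.015 0.032]
stand [0.477 0.346 0.042] depthpt [0.474 0.336 0.103]
small [0.765 0.377 0.03 ] depthpt [0.759 0.373 0.051]
petri [0.464 0.147 0.015] depthpt [0.464 0.147 0.012]
marker [0.412 0.19  0.01 ] depthpt [0.412 0.19  0.013]
marker [0.345 0.102 0.01 ] depthpt [0.345 0.102 0.012]
calc [ 0.405 -0.197  0.01 ] depthpt [ 0.405 -0.197  0.008]
bottle [0.643 0.363 0.09 ] depthpt [0.642 0.362 0.094]
beaker [0.589 0.471 0.07 ] depthpt [0.599 0.489 0.003]
psu [0.562 0.132 0.08 ] depthpt [0.558 0.132 0.111]
redcap [ 0.539 -0.11   0.03 ] depthpt [ 0.539 -0.109  0.033]
[(182, np.float64(0.481), np.float64(0.415), np.float64(-0.003)), (184, np.float64(0.481), np.float64(0.41), np.float64(-0.002)), (186, np.float64(0.48), np.float64(0.403), np.float64(0.003)), (188, np.float64(0.479), np.float64(0.394), np.float64(0.019)), (190, np.float64(0.476), np.float64(0.378), np.float64(0.075)), (192, np.float64(0.475), np.float64(0.37), np.float64(0.09)), (194, np.float64(0.473), np.float64(0.36), np.float64(0.115)), (196, np.float64(0.473), np.float64(0.355), np.f
[... 273 characters left out ...]
6, np.float64(0.474), np.float64(0.334), np.float64(0.088)), (208, np.float64(0.475), np.float64(0.33), np.float64(0.078)), (210, np.float64(0.475), np.float64(0.325), np.float64(0.074)), (212, np.float64(0.475), np.float64(0.321), np.float64(0.067)), (214, np.float64(0.476), np.float64(0.318), np.float64(0.049)), (216, np.float64(0.478), np.float64(0.316), np.float64(0.025)), (218, np.float64(0.478), np.float64(0.312), np.float64(0.01)), (220, np.float64(0.478), np.float64(0.306), np.float64(0.012)), (222, np.float64(0.479), np.float64(0.301), np.float64(0.005)), (224, np.float64(0.479), np.float64(0.297), np.float64(-0.004)), (226, np.float64(0.479), np.float64(0.291), np.float64(-0.002))]
```

View pics/crop1.png

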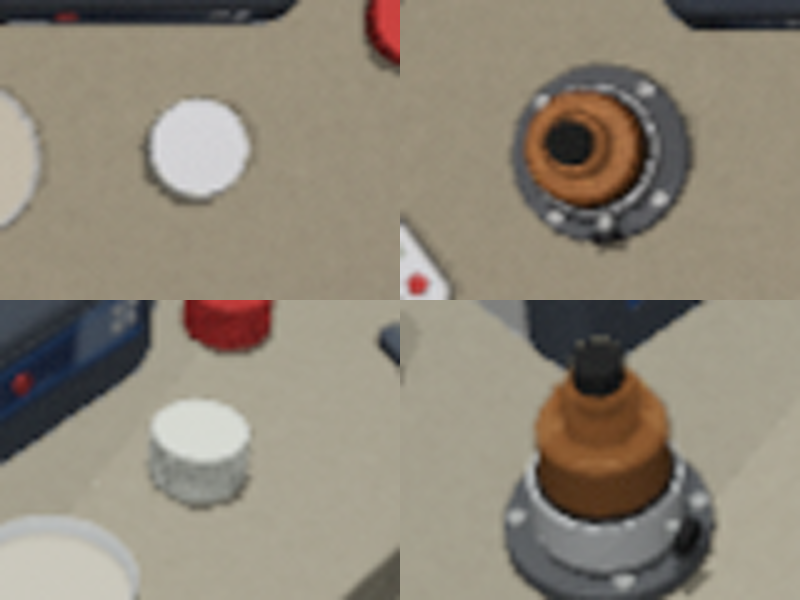

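White cap at top (325,246) and large stand at (204,244), with a base of about 100 mm, are confirmed. Next I work out the positions from both cameras.

Run:
```python
from h import *
for n,c,u,v,z in [('cap','top',324.6,245,.032),('cap','side',340.6,225.2,.032),('plug','top',197.6,242.4,.115),('plug','side',249.6,263,.115),('shoulder','top',200.8,243.2,.075),('base','top',203.8,244,.006),('psu front','top',282,219,.08)]:
    print(n,c,world(c,u,v,z).round(4))
o=robot.get_obs();from scipy.spatial.transform import Rotation as R
r=R.from_quat(o['tool_rot']);print(r.as_matrix().round(3))
print('shift tool cm',(r.inv().apply(np.array([.466,.015,.16])-o['tool_pos'])*100).round(2))
```

```text
cap top [0.469 0.016 0.032]
cap side [0.4683 0.0167 0.032 ]
plug top [0.4774 0.351  0.115 ]
plug side [0.4803 0.3482 0.115 ]
shoulder top [0.4776 0.3494 0.075 ]
base top [0.4794 0.3523 0.006 ]
psu front top [0.5378 0.1324 0.08  ]
[[ 0.892  0.452 -0.001]
 [ 0.452 -0.892  0.001]
 [ 0.    -0.001 -1.   ]]
shift tool cm [ 42.25 -42.73   8.22]
```

Emit:
arm_command(increments="0 0 0 3 -3 0.5 8.5;0 0 0 3 -3 0.5 8.5;0 0 0 3 -3 0.5 8.5;0 0 0 3 -3 0.5 8.5;0 0 0 3 -3 0.5 8.5;0 0 0 3 -3 0.5 8.5;0 0 0 3 -3 0.5 8.5;0 0 0 3 -3 0.5 8.5;0 0 0 3 -3 0.5 8.5;0 0 0 3 -3 0.5 8.5")

```text
clock: 1.1
tool_pos: [0.4145, -0.1527, 0.1921]
tool_rot: [0.973, 0.232, 0.0, -0.0]
ft_force: [0.5, 0.4, -0.6]
width: 0.085
gripper_force: 0.0
```

Emit:
arm_command(increments="0 0 0 3 -3 0.5 8.5;0 0 0 3 -3 0.5 8.5;0 0 0 3 -3 0.5 8.5;0 0 -0.14 0 0 0 8.5;0 0 -0.14 0 0 0 8.5;0 0 -0.14 0 0 0 8.5;0 0 -0.14 0 0 0 8.5;0 0 -0.14 0 0 0 8.5;0 0 -0.14 0 0 0 8.5;0 0 -0.14 0 0 0 8.5")

```text
clock: 2.1
tool_pos: [0.4539, -0.0334, 0.1771]
tool_rot: [0.747, 0.665, -0.0, -0.0]
ft_force: [-0.6, 0.6, 0.0]
width: 0.0847
gripper_force: 0.0
```

Emit:
arm_command(increments="0 0 -0.14 0 0 0 8.5;0 0 -0.14 0 0 0 8.5;0 0 -0.14 0 0 0 8.5;0 0 -0.14 0 0 0 8.5;0 0 -0.14 0 0 0 8.5;0 0 -0.14 0 0 0 8.5;0 0 -0.14 0 0 0 8.5;0 0 -0.14 0 0 0 8.5;0 0 -0.14 0 0 0 8.5;0 0 -0.14 0 0 0 8.5")

```text
clock: 3.1
tool_pos: [0.4539, -0.0334, 0.1771]
tool_rot: [0.143, 0.99, -0.0, -0.0]
ft_force: [0.3, -0.0, 0.0]
width: 0.0852
gripper_force: 0.0
```

```bash
cat >> h.py <<'E'
from scipy.spatial.transform import Rotation as Rot
def goal(p,head=np.pi):
    o=robot.get_obs();r=Rot.from_quat(o['tool_rot'])
    g=Rot.from_matrix(np.array([[np.cos(head),np.sin(head),0],[np.sin(head),-np.cos(head),0],[0,0,-1]]))
    print('t',round(o['clock'],2),'q',o['qpos'].round(3),'p',o['tool_pos'].round(4),'F',o['ft_force'].round(1),'M',o['moment'].round(2),'w',round(o['width'],4))
    print('turn tool',(r.inv()*g).as_rotvec().round(4),'shift tool cm',(r.inv().apply(np.array(p)-o['tool_pos'])*100).round(2))
E
python3 -c "
from h import *
goal([.4687,.0163,.08])"
```

```text
t 3.1 q [-0.077  0.171  2.048 -0.     0.923 -1.361] p [ 0.4539 -0.0334  0.1771] F [ 0.3 -0.   0. ] M [ 0.04 -0.01 -0.04] w 0.0852
turn tool [-0.     -0.0005 -0.287 ] shift tool cm [-0.02  5.19  9.71]
```

Emit:
arm_command(increments="0 0 -0.1435 0 0 0 8.5;0 0 -0.1435 0 0 0 8.5;0 0 0 -0.74 2.5 0 8.5;0 0 0 -0.74 2.47 0 8.5;0 0 0 0 0 3 8.5;0 0 0 0 0 3 8.5;0 0 0 0 0 3 8.5;0 0 0 0 0 0.7 8.5;0 0 0 0 0 0 8.5;0 0 0 0 0 0 8.5")

```text
clock: 4.1
tool_pos: [0.4699, 0.0161, 0.0812]
tool_rot: [0.003, 1.0, 0.0, 0.0]
ft_force: [0.2, 0.4, -0.3]
width: 0.085
gripper_force: 0.0
```

Run:
```python
from h import *
goal([.4687,.0163,.013])
a,d=snap('side','s1');b,e=snap('top','t1')
p=pix('side',[.4687,.0163,.03]).astype(int);q=pix('top',[.4687,.0163,.03]).astype(int);print(p,q)
f=lambda im,p:cv2.resize(im[p[1]-50:p[1]+50,p[0]-33:p[0]+33],(396,600),interpolation=cv2.INTER_CUBIC)
cv2.imwrite('pics/c2.png',np.hstack([f(a,p),f(b,q)]))
```

```text
t 4.1 q [ 0.031  0.35   2.088  0.     0.702 -1.534] p [0.4699 0.0161 0.0812] F [ 0.2  0.4 -0.3] M [ 0.07 -0.03  0.06] w 0.085
turn tool [ 0.      0.0009 -0.0059] shift tool cm [0.12 0.02 6.82]
[340 225] [324 245]
```

View pics/c2.png

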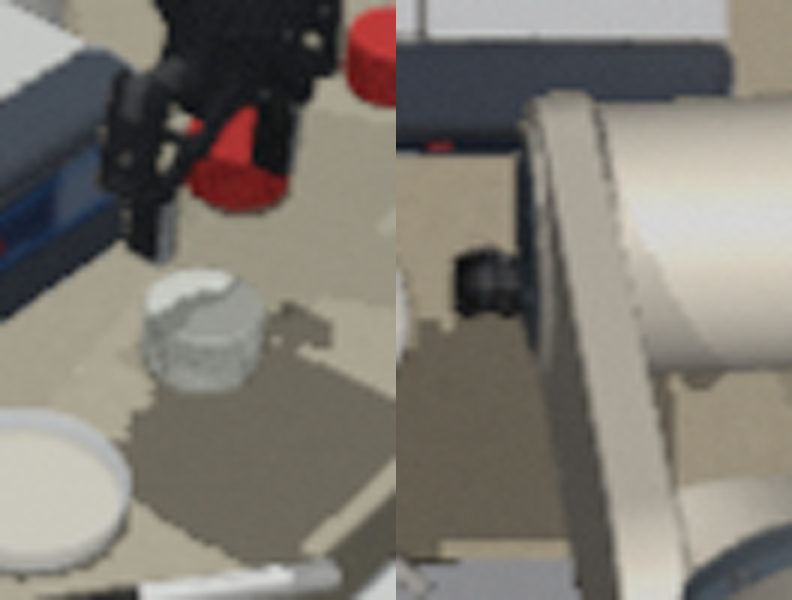

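The cap lies between the open fingers and nothing is in the way (side crop: cap at (200,330), fingers either side), so I go down.

Emit:
arm_command(increments="0 0 -0.006 0 0 1.3 8.5;0 0 0 0 0 1.3 8.5;0 0 0 0 0 1.3 8.5;0 0 0 0 0 1.3 8.5;0 0 0 0 0 1 8.5;0 0 0 0 0 0.3 8.5;0 0 0 0 0 0 8.5;0 0 0 0 0 0 8.5;0 0 0 0 0 0 8.5;0 0 0 0 0 0 8.5")

```text
clock: 5.2
tool_pos: [0.4695, 0.0162, 0.0157]
tool_rot: [-0.0, 1.0, 0.0, 0.0]
ft_force: [-0.5, -0.0, -0.4]
width: 0.0851
gripper_force: 0.0
```

```bash
python3 -c "
from h import *
goal([.4687,.0163,.014])"
```

```text
t 5.2 q [ 0.031  0.476  2.114  0.     0.551 -1.54 ] p [0.4695 0.0162 0.0157] F [-0.5 -0.  -0.4] M [-0.05  0.07  0.02] w 0.0851
turn tool [0.     0.0008 0.0002] shift tool cm [0.08 0.01 0.17]
```

Emit:
arm_command(increments="0 0 0 0.08 0 0.15 8.5;0 0 0 0 0 0 7;0 0 0 0 0 0 6;0 0 0 0 0 0 5;0 0 0 0 0 0 4;0 0 0 0 0 0 4;0 0 0 0 0 0 4;0 0 0 0 0 0 4;0 0 0 0 0 0 4;0 0 0 0 0 0 4")

```text
clock: 6.2
tool_pos: [0.4684, 0.0162, 0.0141]
tool_rot: [-0.0, 1.0, 0.0, 0.0]
ft_force: [-1.4, -0.4, 5.9]
width: 0.0516
gripper_force: 62.4
```

Run:
```python
from h import *
goal([.4687,.0163,.16])
a,d=snap('side','s2')
p=pix('side',[.4687,.0163,.03]).astype(int)
cv2.imwrite('pics/c3.png',cv2.resize(a[p[1]-40:p[1]+35,p[0]-50:p[0]+50],(800,600),interpolation=cv2.INTER_CUBIC))
```

```text
t 6.2 q [ 0.031  0.478  2.116  0.     0.547 -1.54 ] p [0.4684 0.0162 0.0141] F [-1.4 -0.4  5.9] M [ 0.01  0.26 -0.06] w 0.0516
turn tool [0.0001 0.     0.0001] shift tool cm [-3.000e-02  1.000e-02 -1.459e+01]
```

View pics/c3.png

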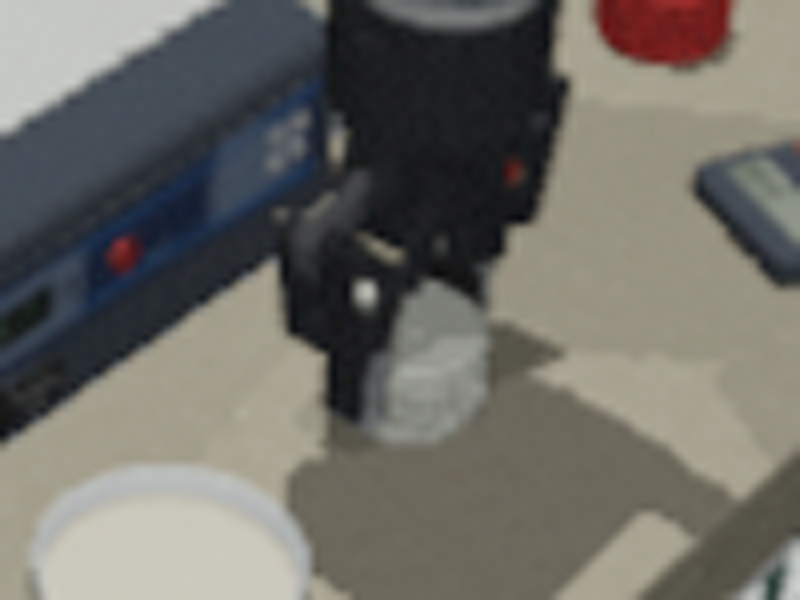

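Gripped: the cap at (425,370) sits between the pads. I lift it and check how it hangs.

Emit:
arm_command(increments="0 0 0 0 0 -0.5 4;0 0 0 0 0 -2 4;0 0 0 0 0 -3 4;0 0 0 0 0 -3 4;0 0 0 0 0 -3 4;0 0 0 0 0 -3 4;0 0 0 0 0 -2 4;0 0 0 0 0 0 4;0 0 0 0 0 0 4;0 0 0 0 0 0 4")

```text
clock: 7.25
tool_pos: [0.4675, 0.0161, 0.1777]
tool_rot: [-0.0, 1.0, -0.0, -0.001]
ft_force: [-0.7, -0.3, -0.4]
width: 0.0518
gripper_force: 62.8
```

Run:
```python
from h import *
goal([.479,.350,.18])
a,d=snap('side','s3')
P=robot.get_obs()['tool_pos']
p=pix('side',P).astype(int);print(p)
cv2.imwrite('pics/c4.png',cv2.resize(a[p[1]-40:p[1]+35,p[0]-50:p[0]+50],(800,600),interpolation=cv2.INTER_CUBIC))
```

```text
t 7.25 q [ 0.031  0.19   2.022 -0.     0.932 -1.54 ] p [0.4675 0.0161 0.1777] F [-0.7 -0.3 -0.4] M [-0.02 -0.   -0.01] w 0.0518
turn tool [-0.0001 -0.0019  0.0002] shift tool cm [-1.15 33.39 -0.23]
[345 181]
```

View pics/c4.png

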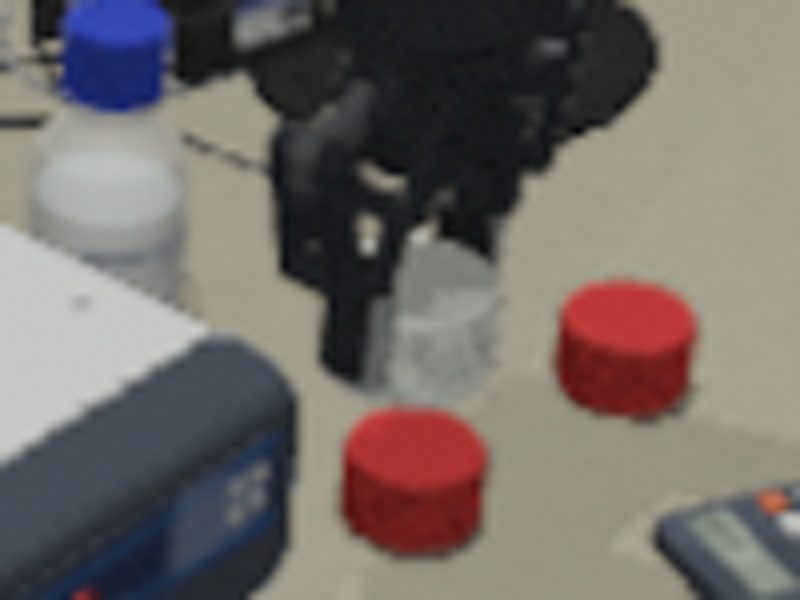

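Emit:
arm_command(increments="0 0 0 -0.1 3 0 4;0 0 0 -0.15 4.5 0 4;0 0 0 -0.15 4.5 0 4;0 0 0 -0.15 4.5 0 4;0 0 0 -0.15 4.5 0 4;0 0 0 -0.15 4.5 0 4;0 0 0 -0.15 4.5 0 4;0 0 0 -0.15 3.4 0 4;0 0 0 0 0 0 4;0 0 0 0 0 0 4")

```text
clock: 8.3
tool_pos: [0.479, 0.3501, 0.1772]
tool_rot: [-0.001, 1.0, -0.001, -0.001]
ft_force: [0.3, -0.6, -1.8]
width: 0.0516
gripper_force: 62.8
```

Run:
```python
from h import *
goal([.4787,.350,.12])
```

```text
t 8.3 q [ 0.629  0.375  1.761 -0.     1.009 -0.944] p [0.479  0.3501 0.1772] F [ 0.3 -0.6 -1.8] M [ 0.01 -0.04 -0.01] w 0.0516
turn tool [-0.0018 -0.0021  0.0019] shift tool cm [0.01 0.   5.72]
```

Emit:
arm_command(increments="0 0 0 0 0 1 4;0 0 0 0 0 1 4;0 0 0 0 0 1 4;0 0 0 0 0 1 4;0 0 0 0 0 0.6 4;0 0 0 0 0 0.3 4;0 0 0 0 0 0.2 4;0 0 0 0 0 0.1 4;0 0 0 0 0 0 4;0 0 0 0 0 0 4")

```text
clock: 9.3
tool_pos: [0.48, 0.3503, 0.1271]
tool_rot: [-0.0, 1.0, 0.0, 0.0]
ft_force: [0.7, -0.2, -0.9]
width: 0.0518
gripper_force: 62.9
```

Run:
```python
from h import *
goal([.4787,.350,.12])
a,d=snap('side','s4')
p=pix('side',[.479,.35,.09]).astype(int);print(p)
cv2.imwrite('pics/c5.png',cv2.resize(a[p[1]-40:p[1]+35,p[0]-50:p[0]+50],(800,600),interpolation=cv2.INTER_CUBIC))
```

```text
t 9.3 q [ 0.628  0.436  1.796 -0.     0.908 -0.943] p [0.48   0.3503 0.1271] F [ 0.7 -0.2 -0.9] M [-0.05 -0.03 -0.01] w 0.0518
turn tool [0.0003 0.0004 0.0002] shift tool cm [ 0.13 -0.03  0.71]
[249 271]
```

View pics/c5.png

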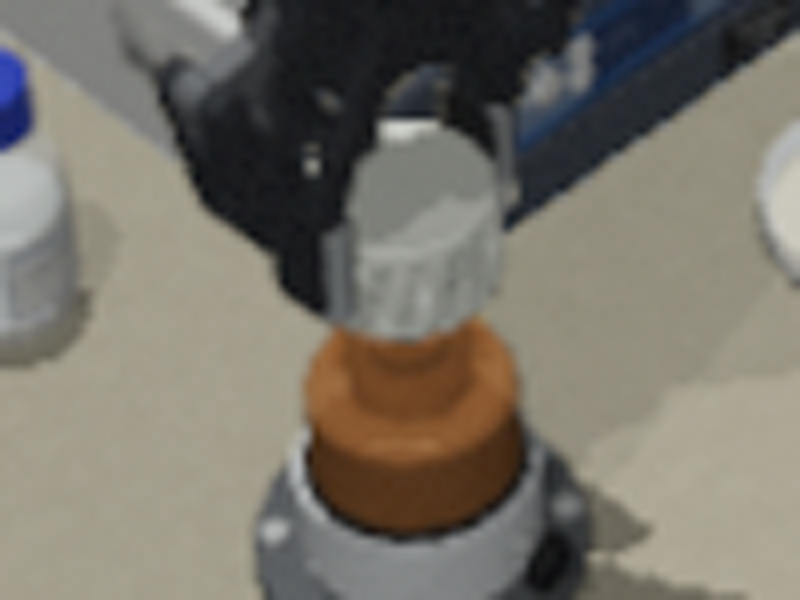

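Run:
```python
from h import *
p=np.array([249,271]);f=lambda X:((pix('side',X)-p+[50,40])*8+3.5).round(0)
th=np.linspace(0,2*np.pi,180)
def ring(c,r,z):
    q=np.array([f([c[0]+r*np.cos(t),c[1]+r*np.sin(t),z]) for t in th]);return q.min(0),q.max(0)
for c in ([.4787,.350],[.480,.3503]):
    print(c,'axis',[f([*c,z]) for z in (.075,.095,.113)],'shoulder',ring(c,.031,.075),'neck',ring(c,.018,.085),'collar',ring(c,.036,.042),'caprim',ring(c,.0275,.113),'captop',ring(c,.0275,.145))
```

```text
[0.4787, 0.35] axis [array([415., 367.]), array([411., 317.]), array([408., 271.])] shoulder (array([305., 289.]), array([524., 449.])) neck (array([349., 296.]), array([477., 389.])) collar (array([296., 356.]), array([544., 542.])) caprim (array([308., 202.]), array([507., 343.])) captop (array([300., 118.]), array([503., 257.]))
[0.48, 0.3503] axis [array([411., 365.]), array([407., 315.]), array([404., 269.])] shoulder (array([302., 287.]), array([520., 447.])) neck (array([345., 295.]), array([473., 387.])) collar (array([292., 354.]), array([540., 540.])) caprim (array([305., 201.]), array([503., 341.])) captop (array([296., 117.]), array([499., 256.]))
```

The jar axis is near (.4793,.350) and the cap is within 1 mm of it. Lowering over the neck.

Emit:
arm_command(increments="0 0 0 0.06 0 0.4 4;0 0 0 0 0 0.4 4;0 0 0 0 0 0.4 4;0 0 0 0 0 0.4 4;0 0 0 0 0 0.2 4;0 0 0 0 0 0.2 4;0 0 0 0 0 0 4;0 0 0 0 0 0 4;0 0 0 0 0 0 4;0 0 0 0 0 0 4")

```text
clock: 10.35
tool_pos: [0.4789, 0.351, 0.1065]
tool_rot: [0.0, 1.0, 0.001, -0.0]
ft_force: [-1.5, 5.3, -2.6]
width: 0.0518
gripper_force: 62.9
```

```bash
python3 -c "
from h import *
goal([.4793,.350,.1026])"
```

```text
t 10.35 q [ 0.629  0.464  1.809  0.002  0.868 -0.942] p [0.4789 0.351  0.1065] F [-1.5  5.3 -2.6] M [ 1.02  0.41 -0.02] w 0.0518
turn tool [ 0.0013 -0.0004 -0.0001] shift tool cm [-0.04 -0.1   0.39]
```

Emit:
arm_command(increments="0 0 0 0.02 0.1 0 4;0 0 0 0.02 0.05 0 4;0 0 0 0 0 0 4;0 0 0 0 0 0.1 4;0 0 0 0 0 0.1 4;0 0 0 0 0 0.1 4;0 0 0 0 0 0 4;0 0 0 0 0 0 4;0 0 0 0 0 0 4;0 0 0 0 0 0 4")

```text
clock: 11.35
tool_pos: [0.4788, 0.3517, 0.1037]
tool_rot: [-0.0, 1.0, 0.0, -0.0]
ft_force: [-0.6, 2.7, -1.1]
width: 0.0517
gripper_force: 63.2
```

```bash
python3 -c "
from h import *
goal([.4793,.350,.1026])"
```

```text
t 11.35 q [ 0.631  0.468  1.81   0.     0.864 -0.94 ] p [0.4788 0.3517 0.1037] F [-0.6  2.7 -1.1] M [ 0.35  0.17 -0.01] w 0.0517
turn tool [ 0.     -0.      0.0002] shift tool cm [-0.05 -0.17  0.11]
```

Emit:
arm_command(increments="0 0 0 0.01 0.06 0 4;0 0 0 0 0 0.05 4;0 0 0 0 0 0.05 4;0 0 0 0 0 0.05 4;0 0 0 0 0 0.05 4;0 0 0 0 0 0.05 4;0 0 0 0 0 0.05 4;0 0 0 0 0 0 4;0 0 0 0 0 0 4;0 0 0 0 0 0 4")

```text
clock: 12.35
tool_pos: [0.479, 0.3523, 0.1023]
tool_rot: [-0.0, 1.0, 0.0, 0.0]
ft_force: [-4.1, -2.5, 14.6]
width: 0.0519
gripper_force: 65.2
```

```bash
python3 -c "
from h import *
goal([.4793,.350,.1026])"
```

```text
t 12.35 q [ 0.632  0.47   1.81  -0.     0.861 -0.939] p [0.479  0.3523 0.1023] F [-4.1 -2.5 14.6] M [-0.53  0.66 -0.  ] w 0.0519
turn tool [0.0002 0.0007 0.0002] shift tool cm [-0.03 -0.23 -0.03]
```

Contact on the lug tops. I now twist slowly clockwise under this light press to find the slots.

Emit:
arm_command(increments="0 0 0.03 0 0 0 4;0 0 0.03 0 0 0 4;0 0 0.03 0 0 0 4;0 0 0.03 0 0 0 4;0 0 0.03 0 0 0 4;0 0 0.03 0 0 0 4;0 0 0.03 0 0 0 4;0 0 0.03 0 0 0 4;0 0 0.03 0 0 0 4;0 0 0.03 0 0 0 4")

```text
clock: 13.35
tool_pos: [0.4794, 0.3527, 0.1023]
tool_rot: [0.15, 0.989, 0.001, 0.001]
ft_force: [-2.6, -1.9, 14.1]
width: 0.0523
gripper_force: 64.9
```

```bash
python3 -c "
from h import *
goal([.4793,.352,.1026])"
```

```text
t 13.35 q [ 0.632  0.471  1.81  -0.     0.86  -0.638] p [0.4794 0.3527 0.1023] F [-2.6 -1.9 14.1] M [-0.39  0.53  0.24] w 0.0523
turn tool [ 0.0011  0.0014 -0.3007] shift tool cm [-0.01 -0.06 -0.03]
```

Emit:
arm_command(increments="0 0 0.03 0 0 0 4;0 0 0.03 0 0 0 4;0 0 0.03 0 0 0 4;0 0 0.03 0 0 0 4;0 0 0.03 0 0 0 4;0 0 0.03 0 0 0 4;0 0 0.03 0 0 0 4;0 0 0.03 0 0 0 4;0 0 0.03 0 0 0 4;0 0 0.03 0 0 0 4")

```text
clock: 14.35
tool_pos: [0.4795, 0.3528, 0.1024]
tool_rot: [0.296, 0.955, 0.001, 0.001]
ft_force: [-2.9, -1.0, 13.0]
width: 0.0518
gripper_force: 64.8
```

```bash
python3 -c "
from h import *
goal([.4793,.352,.1026])"
```

```text
t 14.35 q [ 0.632  0.471  1.809 -0.     0.86  -0.338] p [0.4795 0.3528 0.1024] F [-2.9 -1.  13. ] M [-0.2   0.51  0.13] w 0.0518
turn tool [ 0.0017  0.0013 -0.6007] shift tool cm [-0.03 -0.08 -0.02]
```

Emit:
arm_command(increments="0 0 0.03 0 0 0 4;0 0 0.03 0 0 0 4;0 0 0.03 0 0 0 4;0 0 0.03 0 0 0 4;0 0 0.03 0 0 0 4;0 0 0.03 0 0 0 4;0 0 0.03 0 0 0 4;0 0 0.03 0 0 0 4;0 0 0.03 0 0 0 4;0 0 0.03 0 0 0 4")

```text
clock: 15.35
tool_pos: [0.4787, 0.3522, 0.1012]
tool_rot: [0.435, 0.9, -0.0, 0.0]
ft_force: [-1.3, 0.6, 2.2]
width: 0.0517
gripper_force: 63.5
```

```bash
python3 -c "
from h import *
goal([.4793,.352,.1026])"
```

```text
t 15.35 q [ 0.632  0.472  1.811 -0.     0.859 -0.038] p [0.4787 0.3522 0.1012] F [-1.3  0.6  2.2] M [-0.06  0.25  0.03] w 0.0517
turn tool [-0.     0.    -0.901] shift tool cm [-0.06  0.04 -0.14]
```

It dropped: z is down and the force fell to 2 N (the plug only). Pressing down in the slot, gently.

Emit:
arm_command(increments="0 0 0 0 0 0.05 4;0 0 0 0 0 0.05 4;0 0 0 0 0 0.05 4;0 0 0 0 0 0.05 4;0 0 0 0 0 0.05 4;0 0 0 0 0 0.05 4;0 0 0 0 0 0.05 4;0 0 0 0 0 0.05 4;0 0 0 0 0 0 4;0 0 0 0 0 0 4")

```text
clock: 16.35
tool_pos: [0.4787, 0.3523, 0.0969]
tool_rot: [0.435, 0.901, -0.0, -0.0]
ft_force: [-2.5, -0.5, 4.6]
width: 0.0517
gripper_force: 63.9
```

```bash
python3 -c "
from h import *
goal([.4793,.352,.0916])"
```

```text
t 16.35 q [ 0.632  0.478  1.813  0.     0.851 -0.039] p [0.4787 0.3523 0.0969] F [-2.5 -0.5  4.6] M [-0.12  0.51 -0.01] w 0.0517
turn tool [-0.000e+00 -1.000e-04 -8.996e-01] shift tool cm [-0.06  0.03  0.53]
```

Emit:
arm_command(increments="0 0 0 0 0 0.1 4;0 0 0 0 0 0.1 4;0 0 0 0 0 0.1 4;0 0 0 0 0 0.1 4;0 0 0 0 0 0.1 4;0 0 0 0 0 0.05 4;0 0 0 0 0 0.05 4;0 0 0 0 0 0 4;0 0 0 0 0 0 4;0 0 0 0 0 0 4")

```text
clock: 17.35
tool_pos: [0.4787, 0.3523, 0.0912]
tool_rot: [0.435, 0.901, 0.0, -0.0]
ft_force: [-3.2, -0.9, 9.2]
width: 0.0519
gripper_force: 64.3
```

```bash
python3 -c "
from h import *
goal([.4793,.352,.0906])"
```

```text
t 17.35 q [ 0.632  0.486  1.816  0.     0.84  -0.039] p [0.4787 0.3523 0.0912] F [-3.2 -0.9  9.2] M [-0.16  0.68  0.06] w 0.0519
turn tool [ 1.000e-04 -1.000e-04 -8.996e-01] shift tool cm [-0.06  0.03  0.06]
```

Emit:
arm_command(increments="0 0 0.02 0 0 0.05 4;0 0 0.04 0 0 0 4;0 0 0.04 0 0 0 4;0 0 0.04 0 0 0 4;0 0 0.04 0 0 0 4;0 0 0.04 0 0 0 4;0 0 0.04 0 0 0 4;0 0 0.04 0 0 0 4;0 0 0 0 0 0 4;0 0 0 0 0 0 4")

```text
clock: 18.35
tool_pos: [0.4779, 0.3525, 0.0904]
tool_rot: [0.564, 0.825, -0.0, -0.001]
ft_force: [-6.4, 0.9, 8.0]
width: 0.0518
gripper_force: 64.2
```

```bash
python3 -c "
from h import *
goal([.4793,.352,.0906])"
```

```text
t 18.35 q [6.330e-01 4.870e-01 1.816e+00 1.000e-03 8.400e-01 2.610e-01] p [0.4779 0.3525 0.0904] F [-6.4  0.9  8. ] M [0.25 1.09 0.25] w 0.0518
turn tool [-8.0000e-04 -1.2000e-03 -1.1995e+00] shift tool cm [-0.1   0.11 -0.02]
```

Emit:
arm_command(increments="0 0 0.03 0.02 -0.04 0 4;0 0 0.03 0.02 -0.05 0 4;0 0 0.03 0 0 0 4;0 0 0.03 0 0 0 4;0 0 0.03 0 0 0 4;0 0 0.03 0 0 0 4;0 0 0.02 0 0 0 4;0 0 0 0 0 0 4;0 0 0 0 0 0 4;0 0 0 0 0 0 4")

```text
clock: 19.35
tool_pos: [0.4779, 0.3525, 0.0907]
tool_rot: [0.644, 0.765, 0.0, -0.0]
ft_force: [-3.7, 0.3, 7.5]
width: 0.0517
gripper_force: 64.1
```

```bash
python3 -c "
from h import *
goal([.4793,.352,.0906])"
```

```text
t 19.35 q [0.633 0.486 1.817 0.    0.838 0.462] p [0.4779 0.3525 0.0907] F [-3.7  0.3  7.5] M [-0.09  0.54  0.01] w 0.0517
turn tool [ 6.0000e-04 -0.0000e+00 -1.3996e+00] shift tool cm [-0.08  0.13  0.01]
```

Emit:
arm_command(increments="0 0 0.03 0 0 0 4;0 0 0.03 0 0 0 4;0 0 0.03 0 0 0 4;0 0 0.03 0 0 0 4;0 0 0.03 0 0 0 4;0 0 0 0 0 0 4;0 0 0 0 0 0 4;0 0 0 0 0 0 4;0 0 0 0 0 0 4;0 0 0 0 0 0 4")

```text
clock: 20.35
tool_pos: [0.4782, 0.3526, 0.0908]
tool_rot: [0.7, 0.715, 0.0, 0.0]
ft_force: [-1.9, -1.3, 7.8]
width: 0.0516
gripper_force: 64.2
```

```bash
python3 -c "
from h import *
goal([.4793,.352,.0906])"
```

```text
t 20.35 q [ 0.633  0.486  1.817 -0.     0.838  0.612] p [0.4782 0.3526 0.0908] F [-1.9 -1.3  7.8] M [-0.17  0.3   0.03] w 0.0516
turn tool [ 1.1000e-03  3.0000e-04 -1.5495e+00] shift tool cm [-0.06  0.11  0.02]
```

Emit:
arm_command(increments="0 0 0.03 0 0 0 4;0 0 0.03 0 0 0 4;0 0 0.03 0 0 0 4;0 0 0.03 0 0 0 4;0 0 0.03 0 0 0 4;0 0 0 0 0 0 4;0 0 0 0 0 0 4;0 0 0 0 0 0 4;0 0 0 0 0 0 4;0 0 0 0 0 0 4")

```text
clock: 21.35
tool_pos: [0.4777, 0.3526, 0.0907]
tool_rot: [0.751, 0.661, 0.0, 0.0]
ft_force: [-3.9, 0.3, 9.1]
width: 0.0519
gripper_force: 64.3
```

```bash
python3 -c "
from h import *
goal([.4793,.352,.0906])"
```

```text
t 21.35 q [ 0.633  0.486  1.817 -0.     0.838  0.761] p [0.4777 0.3526 0.0907] F [-3.9  0.3  9.1] M [0.12 0.75 0.58] w 0.0519
turn tool [ 3.0000e-04  0.0000e+00 -1.6984e+00] shift tool cm [-0.04  0.17  0.01]
```

The torque has risen to 0.58 N m, so this is the stop. I relieve part of the wind-up and let the cap rise into the pockets while held.

Emit:
arm_command(increments="0 0 -0.03 0 0 0 4;0 0 -0.02 0 0 0 4;0 0 0 0 0 -0.05 4;0 0 0 0 0 -0.05 4;0 0 0 0 0 -0.05 4;0 0 0 0 0 -0.05 4;0 0 0 0 0 -0.05 4;0 0 0 0 0 0 4;0 0 0 0 0 0 4;0 0 0 0 0 0 4")

```text
clock: 22.35
tool_pos: [0.4775, 0.3524, 0.0927]
tool_rot: [0.734, 0.679, -0.0, -0.0]
ft_force: [-3.2, 3.5, -0.8]
width: 0.0518
gripper_force: 63.3
```

```bash
python3 -c "
from h import *
goal([.4793,.352,.0946])"
```

```text
t 22.35 q [0.633 0.483 1.817 0.    0.842 0.712] p [0.4775 0.3524 0.0927] F [-3.2  3.5 -0.8] M [0.67 0.71 0.44] w 0.0518
turn tool [-3.0000e-04 -3.0000e-04 -1.6498e+00] shift tool cm [-0.02  0.18 -0.19]
```

The cap seems to stick because of friction at the stop. I press again a little, take off the torque, then raise it.

Emit:
arm_command(increments="0 0 0 0 0 0.1 4;0 0 0 0 0 0.1 4;0 0 -0.02 0 0 0 4;0 0 -0.02 0 0 0 4;0 0 -0.02 0 0 0 4;0 0 0 0 0 -0.1 4;0 0 0 0 0 -0.1 4;0 0 0 0 0 -0.05 4;0 0 0 0 0 0 4;0 0 0 0 0 0 4")

```text
clock: 23.35
tool_pos: [0.4778, 0.3524, 0.0937]
tool_rot: [0.714, 0.7, 0.0, -0.0]
ft_force: [-5.8, 2.2, 5.2]
width: 0.0515
gripper_force: 63.9
```

```bash
python3 -c "
from h import *
goal([.4793,.352,.0946])"
```

```text
t 23.35 q [0.633 0.481 1.816 0.    0.844 0.652] p [0.4778 0.3524 0.0937] F [-5.8  2.2  5.2] M [0.41 0.83 0.14] w 0.0515
turn tool [ 3.00e-04 -1.00e-04 -1.59e+00] shift tool cm [-0.04  0.15 -0.09]
```

It now rises into the pockets (5 N at −0.9 mm). Finishing the lift, easing the side load, then opening.

Emit:
arm_command(increments="0 0 0 0 0 -0.05 4;0 0 0 0 0 -0.04 4;0 0 0 0.02 -0.04 0 4;0 0 0 0.01 -0.03 0 4;0 0 0 0 0 0 4;0 0 0 0 0 0 4;0 0 0 0 0 0 4;0 0 0 0 0 0 4;0 0 0 0 0 0 4;0 0 0 0 0 0 4")

```text
clock: 24.35
tool_pos: [0.4774, 0.3527, 0.0943]
tool_rot: [0.714, 0.7, 0.0, 0.0]
ft_force: [1.1, -0.6, 4.6]
width: 0.0515
gripper_force: 63.9
```

```bash
python3 -c "
from h import *
goal([.4793,.352,.0946])"
```

```text
t 24.35 q [ 0.634  0.48   1.816 -0.     0.844  0.653] p [0.4774 0.3527 0.0943] F [ 1.1 -0.6  4.6] M [-0.1  -0.07  0.08] w 0.0515
turn tool [ 6.0000e-04  4.0000e-04 -1.5897e+00] shift tool cm [-0.06  0.2  -0.03]
```

Emit:
arm_command(increments="0 0 0 0 0 -0.05 4;0 0 0 0 0 -0.05 4;0 0 0 0 0 0 4;0 0 0 0 0 0 4;0 0 0 0 0 0 4;0 0 0 0 0 0 4;0 0 0 0 0 0 4;0 0 0 0 0 0 4;0 0 0 0 0 0 4;0 0 0 0 0 0 4")

```text
clock: 25.35
tool_pos: [0.4771, 0.3526, 0.0948]
tool_rot: [0.714, 0.7, -0.0, 0.0]
ft_force: [5.0, 0.4, -8.7]
width: 0.0516
gripper_force: 64.0
```

```bash
python3 -c "
from h import *
goal([.4793,.352,.0946])"
```

```text
t 25.35 q [ 0.634  0.479  1.816 -0.     0.846  0.653] p [0.4771 0.3526 0.0948] F [ 5.   0.4 -8.7] M [ 0.2  -0.92  0.11] w 0.0516
turn tool [-1.0000e-04  1.0000e-04 -1.5898e+00] shift tool cm [-0.05  0.22  0.02]
```

A hard upward stop at rim ≈ 80.7 mm means the cap is locked. I relax 0.6 mm and open.

Emit:
arm_command(increments="0 0 0 0 0 0.06 4;0 0 0 0 0 0 4;0 0 0 0 0 0 5;0 0 0 0 0 0 5.5;0 0 0 0 0 0 6;0 0 0 0 0 0 6.5;0 0 0 0 0 0 7;0 0 0 0 0 0 7.5;0 0 0 0 0 0 8.5;0 0 0 0 0 0 8.5")

```text
clock: 26.35
tool_pos: [0.477, 0.3526, 0.0946]
tool_rot: [0.714, 0.7, -0.0, -0.0]
ft_force: [0.0, 0.1, -0.5]
width: 0.0849
gripper_force: 0.0
```

Emit:
arm_command(increments="0 0 0 0 0 0 8.5;0 0 0 0 0 -0.5 8.5;0 0 0 0 0 -1 8.5;0 0 0 0 0 -2 8.5;0 0 0 0 0 -3 8.5;0 0 0 0 0 -3 8.5;0 0 0 0 0 -3 8.5;0 0 0 0 0 -1 8.5;0 0 0 0 0 0 8.5;0 0 0 0 0 0 8.5")

```text
clock: 27.35
tool_pos: [0.4766, 0.3523, 0.2288]
tool_rot: [0.714, 0.7, -0.0, -0.0]
ft_force: [-0.1, 0.5, -0.3]
width: 0.085
gripper_force: 0.0
```

Run:
```python
from h import *
goal([.4793,.352,.0946])
a,d=snap('side','s6')
p=np.array([249,271])
cv2.imwrite('pics/c6.png',cv2.resize(a[p[1]-40:p[1]+35,p[0]-50:p[0]+50],(800,600),interpolation=cv2.INTER_CUBIC))
# top surface plane of cap from depth
c=[]
for v in range(240,285):
    for u in range(225,275):
        if d[v,u]>0:
            X=world('side',u,v,d=d[v,u])
            if np.hypot(X[0]-.478,X[1]-.352)<.023 and .1<X[2]<.13:c.append(X)
c=np.array(c);A=np.c_[c[:,:2]-[.478,.352],np.ones(len(c))]
print(len(c),np.linalg.lstsq(A,c[:,2],rcond=None)[0])
```

```text
t 27.35 q [ 0.634  0.317  1.717 -0.     1.108  0.653] p [0.4766 0.3523 0.2288] F [-0.1  0.5 -0.3] M [ 0.02 -0.03 -0.  ] w 0.085
turn tool [-1.0000e-03 -1.0000e-04 -1.5898e+00] shift tool cm [-0.02  0.28 13.42]
246 [0.00535172 0.00164834 0.1135613 ]
```

View pics/c6.png

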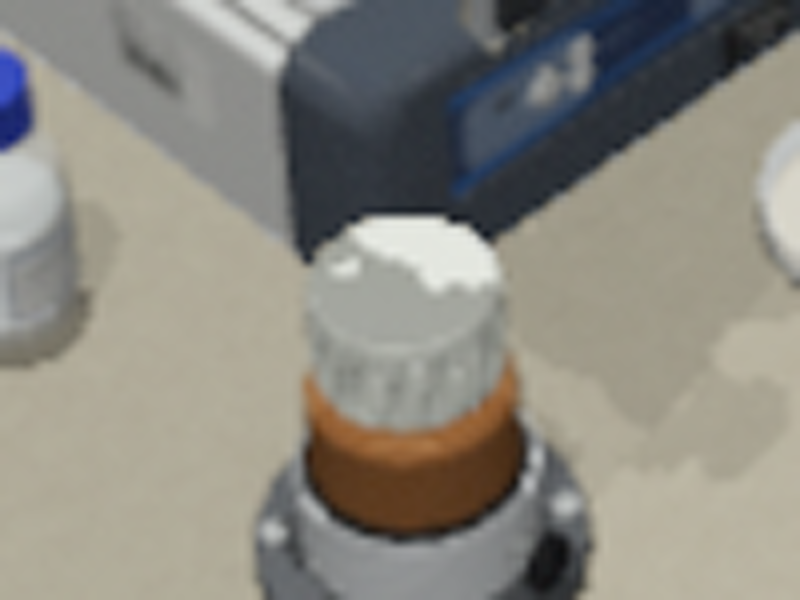

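The cap sits level on the jar (top ellipse centre ~(405,285)). Its top is at about 113 mm, which matches the locked height; unlocked would be about 119.5 mm.

```bash
python3 -c "
from cell import robot
print(robot.hand_in())"
```

```text
the job is handed in; nothing more can be done
None
```

I put the white cap on the amber jar, locked it and let go, then handed the job in at about 27 s; the final look showed it level and at locked height within camera error, but hand-in returned no verdict.

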